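Lock the collar on a clamping stand with the pin spanner

TASK

Take the pin spanner that fits the lock collar on the clamping stand, the one with the longer crossbar and wider-set prongs, and set both its prongs fully into the collar's two holes. Then turn the collar with it clockwise, seen from above, until the tab on the collar's rim lines up with the fixed pointer on the stand, and leave the spanner standing in the holes. Leave the smaller spanner in its rest.

Things in the scene. Friction and masses are not known exactly. Their poses are not given: they have to be found in the camera images.
- spanner_grip (a point): Centre of the grip of the spanner to use (0.3 kg). Black flat upright grip: 40 mm along x, 14 thick (y), 60 high. Under it a steel crossbar 100 long (x), 26 wide, 12 thick, underside 42 below this point; two 10 mm round prongs go 20 mm lower, 38 mm either side along x. A half turn changes nothing. It stands, z up, in one of two like wooden rests (130 x 50 x 34), crossbar on the rest's top.
- small_spanner_grip (a point): Centre of the grip of the spanner to leave alone: same build, materials, grip and rest, axes alike, but its crossbar is only 62 mm long and its prongs 42 mm apart. Which spanner is on which side varies; they stand 140 mm or more apart.
- collar_face (a point): Centre of the steel lock collar's top, 87 mm above the bench; axes turn with it, z up. Collar: 140 mm across, 24 thick, rim 1.5 high, on a copper disc on a fixed round stand (dark plate 300 across). Two 24 mm through holes on its x axis, 38 mm either side. Small tab on its rim at +y. Seated, the spanner's crossbar lies on this face, grip centre 42 mm above it.
- collar (a joint): Collar's turn in rad about the vertical through collar_face, growing clockwise from above. Starts at 0 to 0.3; at 1.047 the tab points at the pointer, a steel nose on a block fixed to the stand's plate; stop at 1.45. Friction 0.2 N m, no spring: stays where left. The prongs' play in the holes is up to 10 degrees either way before it follows.
Mind the look-alikes: they are no part of the job. What is shaped like the part that bears spanner_grip but green or purple is not meant.

How it is judged:
By the outcome, as a careful person would: the job done as asked, in the order asked, and still so for the second after the job is handed in, with the robot touching nothing.
It also fails if it takes over 45 s, if anything falls off the work surface, if the arm or the gripper's body presses on something with over 40 N, if the wrist force passes 120 N, or if a joint passes its speed limit or range.

ROBOT

A 7-joint arm with a two-finger parallel gripper is mounted at the origin on the work surface. World frame = base frame: x ahead of the robot, y to its left, z up, the work surface at z = 0. Lengths are in mm, angles in rad, forces in N, time in s.
With the tool pointing down it reaches from about 425 to 1025 mm from the base axis. Payload 3.6 kg.
Tool frame: the origin (TCP) lies where the fingers leave the gripper's body, on its centre line; the fingertips stand 73 mm ahead of it and the grasp point (between the pads) lies 54 mm ahead of it; z points along the fingers, y is the line along which they close (so a half turn about z gives the same grasp; the last joint's range is limited). The gripper opens to 85 mm and grips with 20 to 120 N. Pads are 22 mm wide; open, the fingers measure 114 mm over their backs; the gripper's body (76 mm by 85 mm) begins 54 mm behind the grasp point. The pads swing forward as they close: fully open they stand 13 mm farther back than shut.
Start: joints at [1.244, 0.591, 0.048, 1.609, -0.033, 0.943, -0.034], TCP at [167.968, -705.278, 303.902] pointing down, gripper open.
Joint ranges: [-2.69, 2.69], [-0.47, 2.24], [-1.27, 1.36], [0.19, 2.51], [-1.53, 4.68], [0.08, 2.07], [-3.09, 3.09]. Speed limits (rad/s): [2.57, 2.57, 3.14, 3.14, 3.14, 3.14, 3.14].

INTERFACE

Orientations are given as a 3x3 rotation matrix whose columns are the frame's x, y, z axes.
In Python, from station import * gives the robot as it stands.
- The arm moves only by the tool send_rows, never from a script. Its argument "moves" is a list that holds one entry, the list of rows, each a list of 7 numbers: the shift along the tool's x, y, z in mm, then the turn, a rotation vector about the tool's x, y, z in degrees, then the closure in counts, from 0 (fully open) to 255 (shut). A call has 1 to 20 rows; each row shifts and turns the commanded pose from where the row before left it, along the tool's axes as they then stand; what a row does not reach is not made up. A row lasts 1/12 s, in which the tool goes at most 41.7 mm and 7.16 degrees, less where a joint would pass 70% of its speed; a pose out of reach is approached as far as the arm can. A call with a gripper value outside its range is refused whole. The fingers move at their own pace and stop on an object; "newtons" is the grip in N (left out, the last holds). Time passes only in rows, so rows that do not move let the fingers close. It gives the time, the measured TCP pose, the force, the opening and the grip force at its end, in the units of the state.
- observe(): the state, without advancing time (a new reading comes with each control period).
- grab_frame(name): name is "scene" or "top"; returns (picture, depth): 420x560x3 uint8, blue, green, red; 420x560 float32, mm along the optical axis (not along the pixel's ray), 0 where there is no reading.
- calibration(name): a dict with "camera_matrix" (3x3 intrinsics, pixels), "k1" (the pictures are not rectified: a ray, as slopes to the right and down, at radius r is drawn at 1 + k1 r^2 times it, then the intrinsics apply), "R" (3x3) and "t" (3): a world point X has camera coordinates R X + t. Camera axes: x right, y down, z forward; pixel columns grow to the right and rows downward; lengths in mm; the calibration is good to about 2 mm. A picture is of the moment at which its call begins. calibration takes no time and is no camera call.
- job_done(): hands the job in; it is judged then, once.
The state is a dict: "time": time; "joint_pos": joint angles; "joint_velocities": joint speeds; "joint_torque": joint torques, N m; "position": TCP position; "tcp_rot": TCP orientation; "wrist_force": force on the tool from outside, world axes, zero at the start; "wrist_torque": the same for the moment, N m; "grip_width": finger opening in mm; "finger_force": force on a finger pad.
Only numpy, scipy, OpenCV 4.12 (cv2) and the standard library are available. Lean on these libraries where they do the work, as an engineer would, in place of code of your own. Each camera call takes 0.05 s, during which the arm holds its last target. There are 200 camera calls.

## Working session

There is one attempt and no reset: what is moved stays moved. The work goes in short steps, Python scripts to look and compute and a tool call to move; the robot and the scene stay as the last step left them, time stands still between calls to the robot, and variables do not carry over. Pictures are saved under pics/ and viewed, at most 10 in all, crops included, and the job is handed in when it is done.

Besides the shell and the picture viewer there is one more tool, called after ">>>" in YAML: its name, and indented under it one key for each argument. send_rows: Moves the arm, as the interface text tells. Its arguments: {"type":"object","properties":{"moves":{"type":"array"},"newtons":{"type":"number"}},"required":["moves"]}

```bash
mkdir -p pics
python3 - <<'E'
from station import *
import cv2,numpy as np
for n in("scene","top"):
    p,d=grab_frame(n); cv2.imwrite(f"pics/{n}0.png",p); np.save(f"pics/{n}0.npy",d)
    c=calibration(n); print(n,c)
s=observe();print(s["time"],s["position"],s["tcp_rot"],s["wrist_force"],s["grip_width"])
E
```

```text
scene {'camera_matrix': array([[494.09467736,   0.        , 270.05606467],
       [  0.        , 494.09467736, 208.07457314],
       [  0.        ,   0.        ,   1.        ]]), 'k1': -0.1783152132043199, 'R': array([[ 0.83337222,  0.55255689,  0.01310052],
       [ 0.33600906, -0.48766835, -0.80577757],
       [-0.43884924,  0.67591454, -0.59207338]]), 't': array([-401.7265817 , -167.26632586, 1680.40297738])}
top {'camera_matrix': array([[433.83855417,   0.        , 280.76688976],
       [  0.        , 433.83855417, 210.87762219],
       [  0.        ,   0.        ,   1.        ]]), 'k1': -0.05084731827273572, 'R': array([[-0.01411912, -0.99948485,  0.02882161],
       [-0.99719924,  0.01195787, -0.07382881],
       [ 0.07344613, -0.02978329, -0.99685436]]), 't': array([-140.16755003,  556.32591887, 1151.69005322])}
0.1 [ 167.84782313 -704.67015512  302.85909301] [[ 9.72778559e-01  2.31735930e-01 -5.77895969e-04]
 [ 2.31736629e-01 -9.72776528e-01  1.99021176e-03]
 [-1.00960061e-04 -2.06995499e-03 -9.99997853e-01]] [-0.30029029 -0.5865025  -0.65145754] 85.52499164935936
```

View pics/scene0.png

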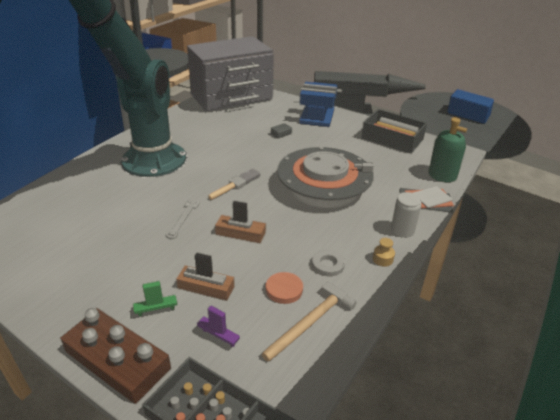

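View pics/top0.png

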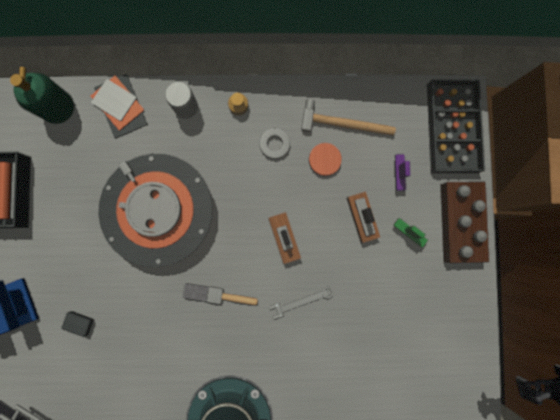

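The scene view shows two rests, at (240,225) and (205,280), and the collar at (325,165). In the top view the rests are at (285,239) and (363,217), the collar is at (152,208) and the pointer is near (127,170). The spanner at (363,217) looks like the one with the longer crossbar, so I'll zoom in and measure.

```bash
cat > h.py <<'E'
import numpy as np,cv2
from station import *
def ray(n,uv):
    c=calibration(n);K=c["camera_matrix"]
    xy=cv2.undistortPoints(np.array(uv,float).reshape(-1,1,2),K,np.array([c["k1"],0,0,0.]))[:,0]
    d=np.c_[xy,np.ones(len(xy))]@c["R"]; return -c["R"].T@c["t"],d
def toplane(n,uv,z):
    o,d=ray(n,uv); return o+d*((z-o[2])/d[:,2])[:,None]
def todepth(n,uv,dep):
    o,d=ray(n,uv); return o+d*np.asarray(dep)[:,None]
def proj(n,P):
    c=calibration(n)
    return cv2.projectPoints(np.array(P,float).reshape(-1,1,3),cv2.Rodrigues(c["R"])[0],c["t"],c["camera_matrix"],np.array([c["k1"],0,0,0.]))[0][:,0]
E
python3 - <<'E'
from h import *
p=cv2.imread("pics/top0.png")
a=cv2.resize(p[145:265,95:215],(400,400),interpolation=cv2.INTER_CUBIC)
b=cv2.resize(p[175:275,260:390],(400,308),interpolation=cv2.INTER_CUBIC)
o=np.zeros((400,800,3),np.uint8);o[:,:400]=a;o[:308,400:]=b
cv2.imwrite("pics/z1.png",cv2.convertScaleAbs(o,alpha=1.5))
d=np.load("pics/top0.npy")
# 3D points of rests region by depth
for name,(x0,x1,y0,y1) in {"A":(265,305,208,270),"B":(343,383,188,248)}.items():
    vv,uu=np.mgrid[y0:y1,x0:x1];uv=np.c_[uu.ravel(),vv.ravel()]
    dep=d[y0:y1,x0:x1].ravel();P=todepth("top",uv,dep);bgr=p[y0:y1,x0:x1].reshape(-1,3).astype(int)
    z=P[:,2]
    for lab,m in(("grip",(z>85)&(z<125)),("bar",(z>39)&(z<54)&(bgr[:,2]-bgr[:,0]<25)),("rest",(z>26)&(z<54))):
        Q=P[m&(dep>0)]
        if len(Q)>4:
            r=cv2.minAreaRect(Q[:,:2].astype(np.float32));print(name,lab,len(Q),Q.mean(0).round(1),np.round(np.array([*r[0],*r[1],r[2]]),1),Q[:,2].max())
E
```

```text
A grip 92 [ 483.6 -154.5  104.5] [ 483.5 -154.8   39.7   13.9   17.6] 111.32977625379272
A bar 121 [ 481.  -153.8   45.1] [ 482.3 -154.9   59.4   25.8   16.9] 51.01883864124852
A rest 806 [ 482.9 -154.6   35.7] [ 483.5 -154.9  129.3   49.3   17.6] 51.01883864124852
B grip 109 [ 536.2 -369.2  102.7] [ 536.9 -370.2   39.4   13.7   17.7] 110.42355022256766
B bar 258 [ 534.5 -369.1   45.8] [ 535.7 -370.7   98.9   27.2   16.2] 53.302214497872455
B rest 762 [ 535.7 -367.2   38. ] [ 536.6 -370.9  130.6   52.2   16.7] 53.302214497872455
```

View pics/z1.png

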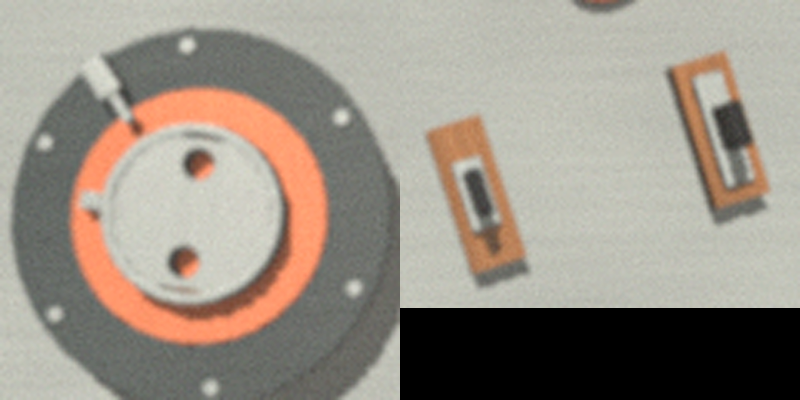

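The zoom shows both spanners. The one with the long crossbar is B, at top pixel (363,217) and world (536.7,-370.4), with its axis at +17°. On the collar, the holes are at about (154,194) and (150,224), the tab is at (123,205), and the pointer nose tip is at (136,183).

```bash
cat > col.py <<'E'
from h import *
def collar(p,d,verbose=True):
    vv,uu=np.mgrid[145:270,90:225];uv=np.c_[uu.ravel(),vv.ravel()]
    dep=d[145:270,90:225].ravel();P=todepth("top",uv,dep);b=p[145:270,90:225].reshape(-1,3).astype(int)
    m=(P[:,2]>81)&(P[:,2]<95)&(dep>0)
    img=np.zeros((125,135),np.uint8);img.ravel()[m]=255
    img=cv2.morphologyEx(img,cv2.MORPH_OPEN,np.ones((7,7),np.uint8))
    c=max(cv2.findContours(img,cv2.RETR_EXTERNAL,cv2.CHAIN_APPROX_NONE)[0],key=cv2.contourArea)[:,0]+[90,145]
    C,r=cv2.minEnclosingCircle(toplane("top",c,87)[:,:2].astype(np.float32));C=np.array(C)
    e=cv2.fitEllipse(c.astype(np.float32));Ce=toplane("top",[e[0]],87)[0]
    print("collar circ",C,r,"ell",Ce,"zmed",np.median(P[m][:,2]))
    Q=toplane("top",uv,87)[:,:2]-Ce[:2];rr=np.hypot(*Q.T)
    return uv,dep,P,b,Q,rr,Ce
E
python3 - <<'E'
from col import *
p=cv2.imread("pics/top0.png");d=np.load("pics/top0.npy")
uv,dep,P,b,Q,rr,C=collar(p,d)
hole=(rr<55)&((b[:,2]-b[:,0]>35)|(b.sum(1)<200))
a=hole&(Q[:,0]>0);c=hole&(Q[:,0]<0)
h1,h2=Q[a].mean(0),Q[c].mean(0);print("holes",a.sum(),c.sum(),h1,h2,np.hypot(*(h1-h2)),np.degrees(np.arctan2(*(h1-h2)[::-1])),"mid",(h1+h2)/2)
# tab/pointer via depth
for lo,hi in((58,68),(68,80),(80,95)):
  t=(dep>0)&(P[:,2]>lo)&(P[:,2]<hi)
  R=P[:,:2]-C[:2];r=np.hypot(*R.T);t&=(r>72)&(r<125)
  th=np.degrees(np.arctan2(R[:,1],R[:,0]))
  for g in np.unique((th[t]//10)*10): 
    k=t&((th//10)*10==g); print(lo,g,k.sum(),r[k].min().round(),r[k].max().round(),th[k].mean().round(1),P[k,2].mean().round())
E
```

```text
collar circ [559.88500977 182.86740112] 71.13469696044922 ell [559.00219131 182.85592181  87.        ] zmed 86.4277557049329
holes 52 54 [37.41178842 -6.29607507] [-37.48277487   4.64484066] 75.68949231817255 -8.311221270098747 mid [-0.03549322 -0.82561721]
58 -180.0 112 72.0 125.0 -174.8 61.0
58 -170.0 114 73.0 125.0 -165.0 61.0
58 -160.0 109 72.0 125.0 -155.1 61.0
58 -150.0 111 72.0 125.0 -145.0 61.0
58 -140.0 119 72.0 125.0 -134.7 61.0
58 -130.0 117 72.0 125.0 -124.9 61.0
58 -120.0 111 72.0 125.0 -114.8 61.0
58 -110.0 115 72.0 125.0 -105.1 62.0
58 -100.0 117 72.0 125.0 -95.3 61.0
58 -90.0 117 72.0 125.0 -85.1 61.0
58 -80.0 109 72.0 125.0 -75.1 61.0
58 -70.0 111 72.0 125.0 -65.2 61.0
58 -60.0 121 72.0 125.0 -55.0 61.0
58 -50.0 112 73.0 123.0 -45.2 62.0
58 -40.0 115 72.0 125.0 -35.0 61.0
58 -30.0 103 73.0 125.0 -25.2 61.0
58 -20.0 103 73.0 125.0 -15.0 61.0
58 -10.0 104 73.0 124.0 -5.1 61.0
58 0.0 105 75.0 125.0 4.9 61.0
58 10.0 98 74.0 124.0 14.7 61.0
58 20.0 96 76.0 125.0 24.9 61.0
58 30.0 53 76.0 124.0 34.1 62.0
58 40.0 94 78.0 124.0 45.1 61.0
58 50.0 89 80.0 125.0 55.0 61.0
58 60.0 92 79.0 125.0 65.2 61.0
58 70.0 80 80.0 125.0 74.4 61.0
58 80.0 73 80.0 125.0 85.8 61.0
58 90.0 96 79.0 124.0 95.1 61.0
58 100.0 103 78.0 124.0 104.9 61.0
58 110.0 107 75.0 125.0 114.9 61.0
58 120.0 104 75.0 125.0 125.1 61.0
58 130.0 111 73.0 125.0 134.8 61.0
58 140.0 106 73.0 125.0 144.6 61.0
58 150.0 116 72.0 125.0 155.1 61.0
58 160.0 118 73.0 124.0 165.0 61.0
58 170.0 126 74.0 124.0 175.1 61.0
68 -180.0 1 92.0 92.0 -177.8 68.0
68 -40.0 1 78.0 78.0 -36.5 68.0
68 20.0 3 116.0 121.0 29.8 74.0
68 30.0 29 89.0 119.0 34.2 77.0
68 70.0 3 81.0 83.0 77.8 80.0
68 80.0 4 77.0 88.0 83.7 76.0
68 120.0 1 78.0 78.0 120.9 69.0
80 30.0 50 89.0 125.0 34.8 82.0
80 50.0 1 73.0 73.0 52.6 83.0
80 70.0 11 73.0 88.0 77.5 82.0
80 80.0 21 73.0 89.0 82.8 83.0
```

>>> send_rows:
  moves:
    - [[24.2,-13.3,0,0,0,0,0],[24.2,-13.3,0,0,0,0,0],[24.2,-13.3,0,0,0,0,0],[24.2,-13.3,0,0,0,0,0],[24.2,-13.3,0,0,0,0,0],[24.2,-13.3,0,0,0,0,0],[24.2,-13.3,0,0,0,0,0],[24.2,-13.3,0,0,0,0,0],[24.2,-13.3,0,0,0,0,0],[24.2,-13.3,0,0,0,0,0],[24.2,-13.3,0,0,0,0,0],[24.2,-13.3,0,0,0,0,0],[24.2,-13.3,0,0,0,0,0],[24.2,-13.3,0,0,0,0,0],[24.2,-13.3,0,0,0,0,0],[24.2,-13.3,0,0,0,0,0],[24.2,-13.3,0,0,0,0,0],[24.2,-13.3,0,0,0,0,0],[0,0,20,0,0,-3.8,0],[0,0,20,0,0,0,0]]
  newtons: 60

```text
time: 1.77
position: [539.3, -369.1, 264.4]
tcp_rot: [[0.953, 0.303, 0.004], [0.303, -0.953, -0.0], [0.004, 0.001, -1.0]]
wrist_force: [-1.3, -0.9, 0.3]
grip_width: 85.4
finger_force: 0.0
```

```bash
cat > go.py <<'E'
from h import *
import sys
# tool-frame shift to target TCP x y z, tool x angle deg
def need(x,y,z,a):
    s=observe();R=s["tcp_rot"];cur=np.degrees(np.arctan2(R[1,0],R[0,0]))
    print("t",round(s["time"],2),"pos",s["position"].round(1),"ang",round(cur,1),"zaxis",R[:,2].round(3),"F",s["wrist_force"].round(1),"T",s["wrist_torque"].round(2),"w",round(s["grip_width"],1),"q7",s["joint_pos"].round(2))
    print("shift",(R.T@(np.array([x,y,z])-s["position"])).round(1),"turn tool z",round(cur-a,1))
need(*map(float,sys.argv[1:5]))
E
python3 go.py 536.7 -370.4 140 17.2
```

```text
t 1.77 pos [ 539.3 -369.1  264.4] ang 17.6 zaxis [ 0.004 -0.    -1.   ] F [-1.3 -0.9  0.3] T [-0.03  0.02 -0.03] w 85.4 q7 [ 0.54  0.54 -0.01  1.81  0.    0.78 -0.74]
shift [ -3.3   0.3 124.4] turn tool z 0.4
```

>>> send_rows:
  moves:
    - [[-2,0,20,0,0,0.3,0],[-1,0,20,0,0,0,0],[0,0,20,0,0,0,0],[0,0,20,0,0,0,0],[0,0,20,0,0,0,0],[0,0,15,0,0,0,0],[0,0,9,0,0,0,0],[0,0,0,0,0,0,100],[0,0,0,0,0,0,180],[0,0,0,0,0,0,230],[0,0,0,0,0,0,255],[0,0,0,0,0,0,255],[0,0,0,0,0,0,255],[0,0,0,0,0,0,255],[0,0,0,0,0,0,255],[0,0,0,0,0,0,255],[0,0,0,0,0,0,255],[0,0,0,0,0,0,255]]
  newtons: 60

```text
time: 3.27
position: [533.7, -372.6, 140.8]
tcp_rot: [[0.957, 0.291, 0.001], [0.291, -0.957, -0.001], [0.001, 0.001, -1.0]]
wrist_force: [-1.9, 0.0, 5.9]
grip_width: 13.3
finger_force: 62.9
```

```bash
python3 go.py 559 183 300 -8.3
```

```text
t 3.27 pos [ 533.7 -372.6  140.8] ang 16.9 zaxis [ 0.001 -0.001 -1.   ] F [-1.9  0.   5.9] T [0.03 0.15 0.01] w 13.3 q7 [ 0.54  0.7  -0.01  1.88  0.01  0.56 -0.74]
shift [ 185.8 -524.1 -159.5] turn tool z 25.2
```

>>> send_rows:
  moves:
    - [[0,0,-10,0,0,0,255],[0,0,-18,0,0,0,255],[0,0,-22,0,0,0,255],[0,0,-22,0,0,4.2,255],[0,0,-22,0,0,4.2,255],[0,0,-22,0,0,4.2,255],[0,0,-22,0,0,4.2,255],[0,0,-22,0,0,4.2,255],[0,0,0,0,0,4.2,255],[0,-15,0,0,0,0,255],[0,-25,0,0,0,0,255],[-4,-25,0,0,0,0,255],[-4,-25,0,0,0,0,255],[-4,-25,0,0,0,0,255],[-4,-25,0,0,0,0,255],[-4,-25,0,0,0,0,255],[-4,-25,0,0,0,0,255],[-4,-25,0,0,0,0,255],[-4,-25,0,0,0,0,255],[-4,-25,0,0,0,0,255]]

```text
time: 4.93
position: [534.4, -102.6, 298.8]
tcp_rot: [[0.99, -0.142, -0.003], [-0.142, -0.99, 0.001], [-0.004, -0.0, -1.0]]
wrist_force: [0.8, 0.3, -2.9]
grip_width: 13.2
finger_force: 61.6
```

```bash
python3 go.py 555.5 183.5 260 -8.3
```

```text
t 4.93 pos [ 534.4 -102.6  298.8] ang -8.2 zaxis [-0.003  0.001 -1.   ] F [ 0.8  0.3 -2.9] T [ 0.02 -0.06 -0.04] w 13.2 q7 [ 0.03  0.37  0.1   2.02 -0.05  0.75 -1.55]
shift [ -19.7 -286.2   39. ] turn tool z 0.1
```

>>> send_rows:
  moves:
    - [[0,0,0,0,0,-7,255],[0,0,0,0,0,-7,255],[0,0,0,0,0,-7,255],[0,0,0,0,0,-7,255],[0,0,0,0,0,-7,255],[0,0,0,0,0,-7,255],[0,0,0,0,0,-7,255],[0,0,0,0,0,-7,255],[0,0,0,0,0,-7,255],[0,0,0,0,0,-7,255],[0,0,0,0,0,-7,255],[0,0,0,0,0,-7,255],[0,0,0,0,0,-7,255],[0,0,0,0,0,-7,255],[0,0,0,0,0,-7,255],[0,0,0,0,0,-7,255],[0,0,0,0,0,-7,255],[0,0,0,0,0,-7,255],[0,0,0,0,0,-7,255],[0,0,0,0,0,-7,255]]

```text
time: 6.6
position: [534.5, -104.1, 298.9]
tcp_rot: [[-0.671, 0.741, -0.003], [0.741, 0.671, 0.0], [0.002, -0.002, -1.0]]
wrist_force: [0.7, 0.5, -3.4]
grip_width: 13.2
finger_force: 61.7
```

>>> send_rows:
  moves:
    - [[0,0,0,0,0,-7,255],[0,0,0,0,0,-7,255],[0,0,0,0,0,-7,255],[0,0,0,0,0,-7,255],[0,0,0,0,0,-6,255],[0,0,0,0,0,-6,255],[0,0,0,0,0,0,255]]

```text
time: 7.18
position: [534.6, -104.5, 298.8]
tcp_rot: [[-0.99, 0.141, -0.003], [0.141, 0.99, 0.001], [0.003, 0.0, -1.0]]
wrist_force: [-0.6, 0.2, -3.6]
grip_width: 13.3
finger_force: 61.5
```

```bash
python3 go.py 555.5 183.5 260 171.7
```

```text
t 7.18 pos [ 534.6 -104.5  298.8] ang 171.9 zaxis [-0.003  0.001 -1.   ] F [-0.6  0.2 -3.6] T [ 0.   -0.03  0.01] w 13.3 q7 [ 0.63  0.45 -0.7   2.    0.39  0.83  1.15]
shift [ 19.8 288.   39. ] turn tool z 0.2
```

>>> send_rows:
  moves:
    - [[1.7,12,0,0,0,0.2,255],[1.7,24,0,0,0,0,255],[1.7,24,0,0,0,0,255],[1.7,24,0,0,0,0,255],[1.7,24,0,0,0,0,255],[1.7,24,0,0,0,0,255],[1.7,24,0,0,0,0,255],[1.7,24,0,0,0,0,255],[1.7,24,0,0,0,0,255],[1.7,24,8,0,0,0,255],[1.4,24,8,0,0,0,255],[1.4,24,8,0,0,0,255],[0,12,8,0,0,0,255],[0,0,7,0,0,0,255],[0,0,0,0,0,0,255],[0,0,0,0,0,0,255]]

```text
time: 8.52
position: [558.1, 181.3, 259.9]
tcp_rot: [[-0.989, 0.149, -0.003], [0.149, 0.989, -0.003], [0.002, -0.003, -1.0]]
wrist_force: [0.7, -1.2, -2.7]
grip_width: 13.1
finger_force: 61.5
```

```bash
python3 go.py 555.5 183.5 230 171.7
python3 - <<'E'
from h import *
p,d=grab_frame("scene");cv2.imwrite("pics/s1.png",p);np.save("pics/s1.npy",d)
x0,y0=250,60
cv2.imwrite("pics/s1z.png",cv2.resize(p[y0:y0+150,x0:x0+150],(600,600),interpolation=cv2.INTER_CUBIC))
# spanner parts in 3D
s=observe();T=s["position"];R=s["tcp_rot"]
vv,uu=np.mgrid[60:210,250:400];uv=np.c_[uu.ravel(),vv.ravel()];dep=d[60:210,250:400].ravel()
L=(todepth("scene",uv,dep)-T)@R
ok=(dep>0)&(np.abs(L[:,0])<70)&(np.abs(L[:,1])<20)
for lo,hi in((78,92),(94,98),(98,103),(104,108),(112,122),(122,132)):
    Q=L[ok&(L[:,2]>lo)&(L[:,2]<hi)]
    if len(Q):print(lo,len(Q),"x",np.percentile(Q[:,0],[0,2,50,98,100]).round(1),"y",np.percentile(Q[:,1],[2,50,98]).round(1))
E
```

```text
t 8.52 pos [558.1 181.3 259.9] ang 171.4 zaxis [-0.003 -0.003 -1.   ] F [ 0.7 -1.2 -2.7] T [-0.   -0.02  0.02] w 13.1 q7 [ 0.08  0.55 -0.66  1.94  0.46  0.81  0.58]
shift [ 2.9  1.9 29.9] turn tool z -0.3
78 57 x [-41.6 -30.4   0.3  23.9  43.2] y [-11.1  -6.    7.2]
94 88 x [-47.8 -45.8  -7.4  51.4  55.8] y [-16.6  -6.7  11.8]
98 60 x [-46.2 -46.1  -1.4  54.8  56.9] y [-17.5 -11.4   9.8]
104 14 x [-44.3 -44.2 -14.2  40.4  42.9] y [-14.2 -11.1   4.6]
112 14 x [-39.3 -39.  -31.3  43.   43.1] y [-7.  -3.7  1. ]
122 7 x [-38.  -37.4  41.1  45.7  46.1] y [-6.9 -1.4  1.9]
```

View pics/s1z.png

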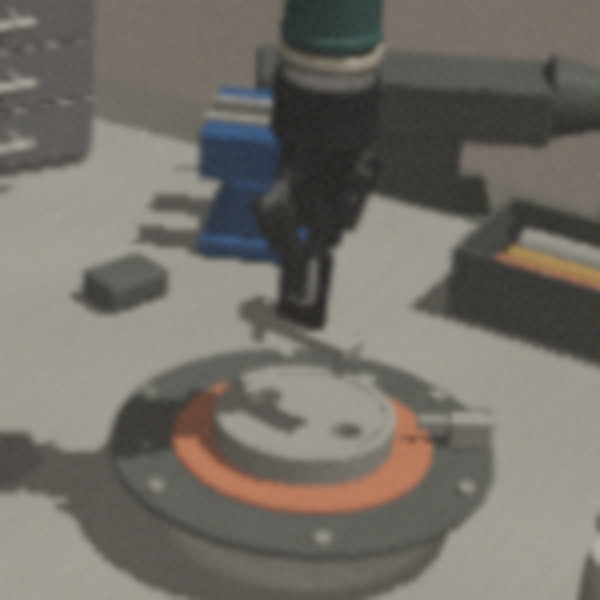

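The spanner hangs straight above the collar. Its bar ends put its centre about +4 mm along tool x, so I'll correct for that and lower it.

>>> send_rows:
  moves:
    - [[-2.2,0.7,0,0,0,-0.3,255],[-2.2,0.7,6,0,0,0,255],[0,0,10,0,0,0,255],[0,0,10,0,0,0,255],[0,0,8,0,0,0,255],[0,0,5,0,0,0,255],[0,0,4,0,0,0,255],[0,0,4,0,0,0,255],[0,0,3,0,0,0,255],[0,0,0,0,0,0,255]]

```text
time: 9.4
position: [563.3, 183.6, 210.3]
tcp_rot: [[-0.99, 0.142, -0.001], [0.142, 0.99, -0.0], [0.001, -0.0, -1.0]]
wrist_force: [0.2, 0.2, -3.1]
grip_width: 13.8
finger_force: 61.7
```

```bash
python3 go.py 562.6 182 193.8 171.7
```

```text
t 9.4 pos [563.3 183.6 210.3] ang 171.8 zaxis [-0.001 -0.    -1.   ] F [ 0.2  0.2 -3.1] T [ 0.03  0.   -0.02] w 13.8 q7 [ 0.04  0.62 -0.61  1.96  0.53  0.72  0.54]
shift [ 0.4 -1.6 16.5] turn tool z 0.1
```

>>> send_rows:
  moves:
    - [[0.4,-1.3,3,0,0,0,255],[0,0,4,0,0,0,255],[0,0,4,0,0,0,255],[0,0,3,0,0,0,255],[0,0,1,0,0,0,255],[0,0,1,0,0,0,255],[0,0,0,0,0,0,255]]

```text
time: 9.98
position: [562.9, 182.4, 194.7]
tcp_rot: [[-0.99, 0.143, -0.0], [0.143, 0.99, -0.0], [0.0, -0.0, -1.0]]
wrist_force: [-0.5, -0.2, -2.9]
grip_width: 13.5
finger_force: 61.6
```

```bash
python3 go.py 562.6 182 193.8 171.7
```

```text
t 9.98 pos [562.9 182.4 194.7] ang 171.8 zaxis [-0. -0. -1.] F [-0.5 -0.2 -2.9] T [-0.01 -0.07 -0.03] w 13.5 q7 [ 0.03  0.64 -0.6   1.98  0.55  0.69  0.52]
shift [ 0.2 -0.4  0.9] turn tool z 0.1
```

>>> send_rows:
  moves:
    - [[0,-0.3,0,0,0,4,255],[0,-0.3,0,0,0,4,255],[0,-0.3,0,0,0,4,255],[0,-0.3,0,0,0,4,255],[0,-0.3,0,0,0,4,255],[0,-0.3,0,0,0,4,255],[0,-0.3,0,0,0,4,255],[0,-0.3,0,0,0,4,255],[0,-0.3,0,0,0,4,255],[0,-0.3,0,0,0,4,255],[0,-0.3,0,0,0,4,255],[0,-0.3,0,0,0,4,255],[0,-0.3,0,0,0,3,255],[0,0,0,0,0,0,255],[0,0,0,0,0,0,255]]

```text
time: 11.23
position: [562.5, 181.3, 195.8]
tcp_rot: [[-0.514, 0.858, 0.005], [0.858, 0.514, 0.004], [0.001, 0.006, -1.0]]
wrist_force: [3.1, 3.4, -2.7]
grip_width: 13.5
finger_force: 61.6
```

```bash
python3 go.py 562.6 182 193.8 114
python3 - <<'E'
from h import *
p,d=grab_frame("top");cv2.imwrite("pics/t2.png",p);np.save("pics/t2.npy",d)
q,_=grab_frame("scene")
o=np.hstack([cv2.resize(p[145:265,95:215],(400,400),interpolation=3),cv2.resize(q[120:220,270:390],(400,400),interpolation=3)])
cv2.imwrite("pics/z2.png",cv2.convertScaleAbs(o,alpha=1.5))
E
```

```text
t 11.23 pos [562.5 181.3 195.8] ang 121.0 zaxis [ 0.005  0.004 -1.   ] F [ 3.1  3.4 -2.7] T [ 0.93 -0.81  0.15] w 13.5 q7 [-0.13  0.59 -0.36  1.99  0.34  0.62 -0.17]
shift [0.6 0.4 2. ] turn tool z 7.0
```

View pics/z2.png

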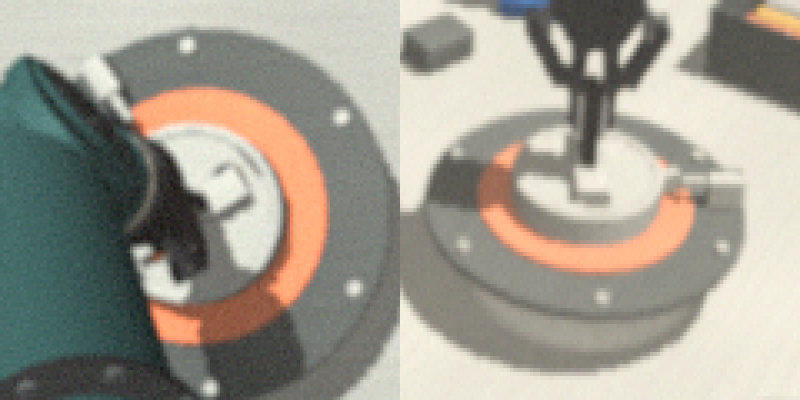

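The scene view shows the tab close to the pointer, with a small gap left to turn. I'll zoom in on that corner and measure it.

Run:
```python
from h import *
q,d=grab_frame("scene");cv2.imwrite("pics/s3.png",q)
x0,y0=325,145
cv2.imwrite("pics/z3.png",cv2.convertScaleAbs(cv2.resize(q[y0:y0+45,x0:x0+60],(800,600),interpolation=3),alpha=1.5))
C=np.array([559,182.6,87])
# direction in pixels of polar points at z=83
for th in(25,30,35,40,45,50):
    a=np.radians(th)
    print(th,((proj("scene",[C+[r*np.cos(a),r*np.sin(a),-4] for r in(72,80,90,100,120)])-[x0,y0])*800/60).round().tolist())
```

```text
25 [[303.0, 281.0], [338.0, 285.0], [381.0, 289.0], [425.0, 293.0], [512.0, 301.0]]
30 [[302.0, 267.0], [337.0, 269.0], [380.0, 271.0], [423.0, 273.0], [510.0, 277.0]]
35 [[299.0, 253.0], [333.0, 253.0], [376.0, 253.0], [419.0, 253.0], [503.0, 254.0]]
40 [[294.0, 239.0], [327.0, 238.0], [369.0, 236.0], [411.0, 234.0], [494.0, 230.0]]
45 [[286.0, 225.0], [319.0, 222.0], [359.0, 218.0], [400.0, 215.0], [480.0, 207.0]]
50 [[276.0, 211.0], [308.0, 207.0], [347.0, 202.0], [386.0, 196.0], [463.0, 185.0]]
```

View pics/z3.png

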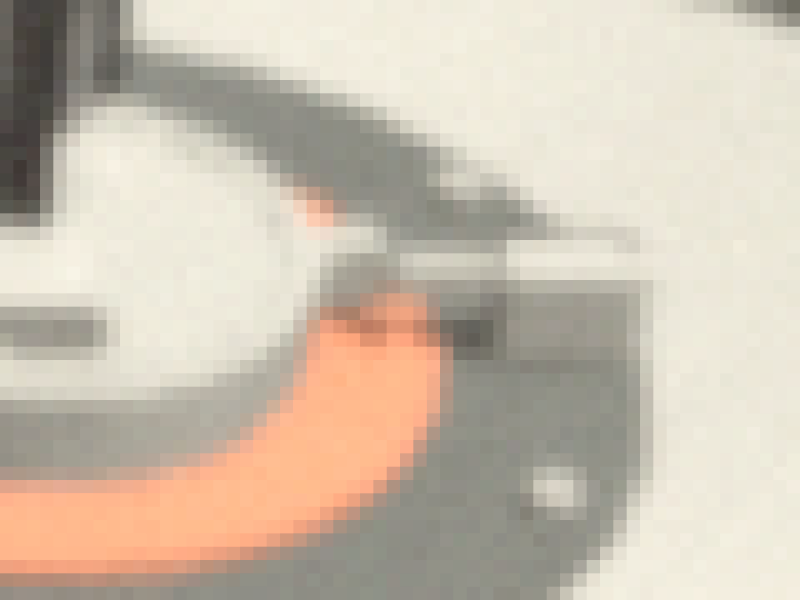

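In this crop the tab is centred at about (360,237), which is 40°. The nose is at about (440,258), which is 34.3°, leaving about 5.5° clockwise to go.

>>> send_rows:
  moves:
    - [[0,0,0,0,0,2,255],[0,0,0,0,0,2,255],[0,0,0,0,0,1.5,255],[0,0,1,0,0,0,255],[0,0,1,0,0,0,255],[0,0,0,0,0,0,255]]

```text
time: 11.88
position: [562.8, 180.7, 193.9]
tcp_rot: [[-0.429, 0.903, 0.005], [0.903, 0.429, 0.003], [0.001, 0.006, -1.0]]
wrist_force: [3.7, 4.3, -1.1]
grip_width: 13.8
finger_force: 62.0
```

```bash
python3 go.py 562.6 182 193.8 114;python3 - <<'E'
from h import *
q,d=grab_frame("scene");cv2.imwrite("pics/s4.png",q)
x0,y0=325,145
cv2.imwrite("pics/z4.png",cv2.convertScaleAbs(cv2.resize(q[y0:y0+45,x0:x0+60],(800,600),interpolation=3),alpha=1.5))
E
```

```text
t 11.88 pos [562.8 180.7 193.9] ang 115.4 zaxis [ 0.005  0.003 -1.   ] F [ 3.7  4.3 -1.1] T [ 0.97 -1.    0.16] w 13.8 q7 [-0.15  0.59 -0.33  1.99  0.32  0.61 -0.25]
shift [1.3 0.4 0.1] turn tool z 1.4
```

View pics/z4.png

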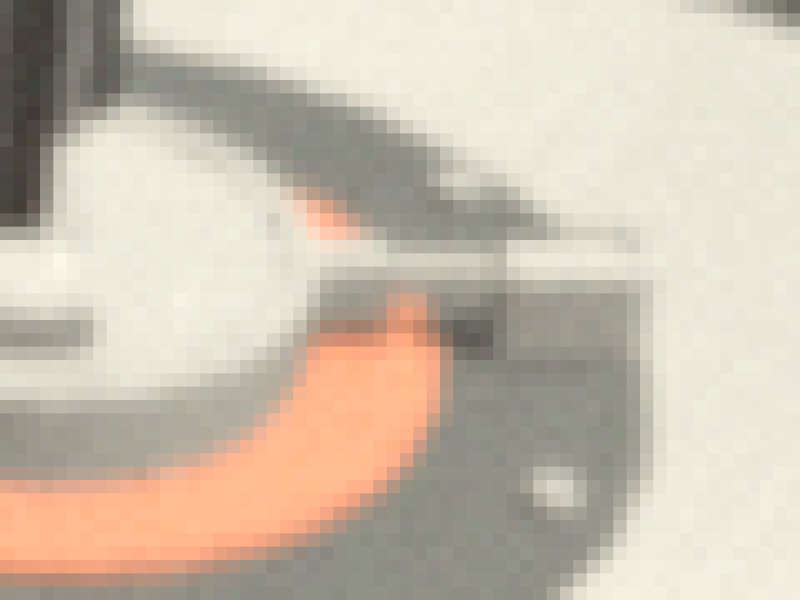

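The tab is now at about (350,254) and runs in line with the nose at about (440,258). I'll release, retreat and check from the top.

>>> send_rows:
  moves:
    - [[0,0,0,0,0,0.5,255],[0,0,0,0,0,0,200],[0,0,0,0,0,0,120],[0,0,0,0,0,0,60],[0,0,0,0,0,0,0],[0,0,0,0,0,0,0],[0,0,0,0,0,0,0],[0,0,-10,0,0,0,0],[0,0,-20,0,0,0,0],[0,0,-20,0,0,0,0],[0,0,-20,0,0,0,0],[0,0,-20,0,0,0,0],[0,0,-20,0,0,0,0]]

```text
time: 13.02
position: [560.6, 179.1, 304.6]
tcp_rot: [[-0.42, 0.908, -0.0], [0.908, 0.42, -0.0], [-0.0, -0.0, -1.0]]
wrist_force: [-0.3, -0.6, -0.3]
grip_width: 85.3
finger_force: 0.0
```

```bash
python3 go.py 480 -50 303 115
```

```text
t 13.02 pos [560.6 179.1 304.6] ang 114.8 zaxis [-0. -0. -1.] F [-0.3 -0.6 -0.3] T [ 0.02 -0.02  0.01] w 85.3 q7 [-0.1   0.44 -0.39  1.91  0.22  0.83 -0.17]
shift [-174.1 -169.3    1.6] turn tool z -0.2
```

Moving aside so the top camera has a clear view.

>>> send_rows:
  moves:
    - [[-17,-17,0,0,0,0,0],[-17,-17,0,0,0,0,0],[-17,-17,0,0,0,0,0],[-17,-17,0,0,0,0,0],[-17,-17,0,0,0,0,0],[-17,-17,0,0,0,0,0],[-17,-17,0,0,0,0,0],[-17,-17,0,0,0,0,0],[-17,-17,0,0,0,0,0],[-17,-17,0,0,0,0,0],[0,0,0,0,0,0,0]]

```text
time: 13.93
position: [475.5, -51.4, 303.1]
tcp_rot: [[-0.413, 0.911, -0.003], [0.911, 0.413, -0.003], [-0.002, -0.004, -1.0]]
wrist_force: [0.0, 0.1, -0.6]
grip_width: 85.4
finger_force: 0.0
```

Run:
```python
from col import *
p,d=grab_frame("top");q,ds=grab_frame("scene")
o=np.hstack([cv2.resize(p[145:265,95:215],(400,400),interpolation=3),cv2.resize(q[110:220,270:380],(400,400),interpolation=3)])
cv2.imwrite("pics/z5.png",cv2.convertScaleAbs(o,alpha=1.5))
C=np.array([559,182.6])
vv,uu=np.mgrid[145:270,90:225];uv=np.c_[uu.ravel(),vv.ravel()];dep=d[145:270,90:225].ravel();P=todepth("top",uv,dep)
R=P[:,:2]-C;r=np.hypot(*R.T);th=np.degrees(np.arctan2(R[:,1],R[:,0]))
for lab,a,b in(("tab",74,87),("nose",90,102),("block",102,125)):
    m=(dep>0)&(P[:,2]>72)&(P[:,2]<95)&(r>a)&(r<b)&(abs(th-37)<25);print(lab,m.sum(),th[m].mean(),np.median(th[m]),P[m,2].mean())
for lab,a,b in(("bar",94,103),("grip",135,170)):
    m=(dep>0)&(P[:,2]>a)&(P[:,2]<b)&(r<80);Q=P[m];print(lab,m.sum(),np.median(Q[:,2]) if m.sum() else 0,cv2.minAreaRect(Q[:,:2].astype(np.float32)))
```

```text
tab 29 36.334676744263916 36.97616919911179 82.12681459626864
nose 16 34.706904603001 34.682469297447 81.67188796325827
block 58 34.51538832593683 34.563789682703856 80.60912386495129
bar 274 98.13679838756855 ((548.4484252929688, 177.2347412109375), (52.48004150390625, 100.110107421875), 25.691892623901367)
grip 126 157.32474694043583 ((560.1961059570312, 183.02560424804688), (14.672797203063965, 40.582374572753906), 22.712265014648438)
```

View pics/z5.png

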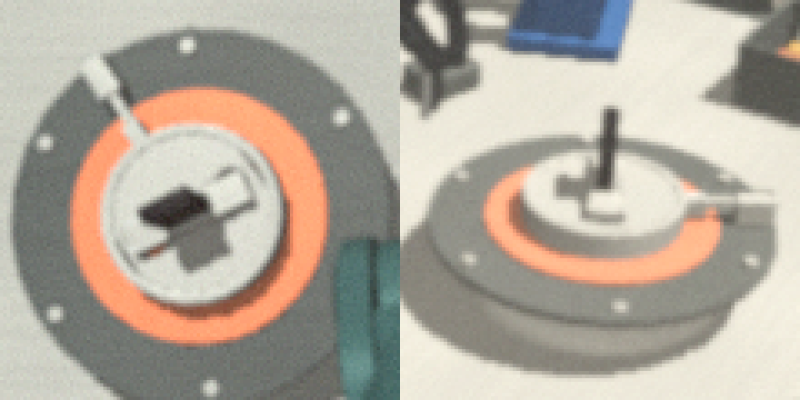

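The spanner stands upright and seated, with its bar top at about 98 mm. The tab reads 36.3° against 34.7° for the nose, so I'll take one finer colour-based check of that offset.

Run:
```python
from col import *
C=np.array([559,182.6])
for n in("top","scene"):
    p=np.mean([grab_frame(n)[0].astype(float) for _ in range(4)],0).astype(np.float32)
    # sample polar annulus at tab height; bright & unsaturated = steel
    th=np.arange(10,62,.5)
    for lab,rs in(("tab",(76,78,80,82,84,86)),("nose",(92,94,96,98,100)),("block",(108,112,116,120))):
        out=[]
        for r in rs:
            a=np.radians(th);uv=proj(n,np.c_[C[0]+r*np.cos(a),C[1]+r*np.sin(a),np.full(len(a),83.)]).astype(np.float32)
            s=cv2.remap(p,uv[:,0].copy(),uv[:,1].copy(),cv2.INTER_LINEAR).reshape(-1,3)
            w=np.clip(s[:,0]-s[:,0].min()-.5*np.ptp(s[:,0]),0,None)
            k=w.argmax();w[abs(th-th[k])>12]=0
            out.append(round(float((w*th).sum()/w.sum()),1))
        print(n,lab,out)
```

```text
top tab [35.6, 35.7, 35.8, 35.8, 35.6, 35.2]
top nose [34.4, 34.3, 34.3, 34.3, 34.2]
top block [34.1, 34.1, 34.1, 34.1]
scene tab [39.1, 38.1, 37.3, 37.4, 37.3, 37.2]
scene nose [35.1, 34.5, 34.3, 34.3, 34.2]
scene block [34.1, 34.4, 34.4, 34.3]
```

The tab is still about 1.7° short. I'll regrasp and nudge it.

```bash
python3 go.py 562 180.5 304 114.8
```

```text
t 14.43 pos [478.1 -45.7 302.9] ang 114.9 zaxis [-0.  0. -1.] F [0.2 0.7 0.7] T [ 0.01 -0.03 -0.07] w 85.4 q7 [ 0.31  0.31 -0.38  2.14  0.17  0.73  0.25]
shift [169.9 171.3  -1.1] turn tool z 0.1
```

>>> send_rows:
  moves:
    - [[17,17,0,0,0,0,0],[17,17,0,0,0,0,0],[17,17,0,0,0,0,0],[17,17,0,0,0,0,0],[17,17,0,0,0,0,0],[17,17,0,0,0,0,0],[17,17,0,0,0,0,0],[17,17,0,0,0,0,0],[17,17,0,0,0,0,0],[17,18,0,0,0,0,0],[0,0,0,0,0,0,0],[0,0,0,0,0,0,0]]

```text
time: 15.43
position: [561.8, 181.8, 302.7]
tcp_rot: [[-0.423, 0.906, -0.0], [0.906, 0.423, 0.001], [0.001, 0.0, -1.0]]
wrist_force: [-1.0, -0.9, -0.8]
grip_width: 85.9
finger_force: 0.0
```

```bash
python3 go.py 562 180.5 196 114.8
```

```text
t 15.43 pos [561.8 181.8 302.7] ang 115.0 zaxis [-0.     0.001 -1.   ] F [-1.  -0.9 -0.8] T [-0.08 -0.01 -0.05] w 85.9 q7 [-0.1   0.45 -0.4   1.91  0.23  0.83 -0.18]
shift [ -1.3  -0.4 106.7] turn tool z 0.2
```

>>> send_rows:
  moves:
    - [[-1,0,20,0,0,0,0],[0,0,20,0,0,0,0],[0,0,20,0,0,0,0],[0,0,20,0,0,0,0],[0,0,16,0,0,0,0],[0,0,10,0,0,0,0],[0,0,0,0,0,0,100],[0,0,0,0,0,0,180],[0,0,0,0,0,0,230],[0,0,0,0,0,0,255],[0,0,0,0,0,0,255],[0,0,0,0,0,0,255],[0,0,0,0,0,0,255],[0,0,0,0,0,0,255],[0,0,0,0,0,0,255]]
  newtons: 40

```text
time: 16.68
position: [563.3, 179.2, 197.8]
tcp_rot: [[-0.42, 0.908, 0.002], [0.908, 0.419, 0.001], [-0.0, 0.003, -1.0]]
wrist_force: [1.1, 0.8, 3.6]
grip_width: 13.6
finger_force: 42.9
```

```bash
cat > tab.py <<'E'
from h import *
C=np.array([559,182.6])
def ang(n,rs):
    p=np.mean([grab_frame(n)[0].astype(float) for _ in range(3)],0).astype(np.float32);th=np.arange(10,62,.5);a=np.radians(th);out=[]
    for r in rs:
        uv=proj(n,np.c_[C[0]+r*np.cos(a),C[1]+r*np.sin(a),np.full(len(a),83.)]).astype(np.float32)
        s=cv2.remap(p,uv[:,0].copy(),uv[:,1].copy(),1).reshape(-1,3)
        w=np.clip(s[:,0]-s[:,0].min()-.5*np.ptp(s[:,0]),0,None);w[abs(th-th[w.argmax()])>12]=0
        out.append(round(float((w*th).sum()/w.sum()),1))
    print(n,out)
import sys
for n in sys.argv[1:]: ang(n,(78,80,82,84,86,94,98,110))
E
python3 go.py 562 180.5 196 113.1; python3 tab.py scene
```

```text
t 16.68 pos [563.3 179.2 197.8] ang 114.8 zaxis [ 0.002  0.001 -1.   ] F [1.1 0.8 3.6] T [ 0.15 -0.27  0.01] w 13.6 q7 [-0.15  0.58 -0.33  1.98  0.32  0.62 -0.25]
shift [ 1.7 -0.6  1.8] turn tool z 1.7
scene [36.7, 35.9, 36.0, 36.4, 36.6, 35.2, 34.2, 34.2]
```

>>> send_rows:
  moves:
    - [[0,0,0,0,0,0.6,255],[0,0,0,0,0,0,255],[0,0,0,0,0,0,200],[0,0,0,0,0,0,120],[0,0,0,0,0,0,60],[0,0,0,0,0,0,0],[0,0,0,0,0,0,0],[0,0,0,0,0,0,0],[0,0,-10,0,0,0,0],[0,0,-20,0,0,0,0],[0,0,-20,0,0,0,0],[0,0,-20,0,0,0,0],[0,0,-20,0,0,0,0],[0,0,-20,0,0,0,0]]

```text
time: 18.0
position: [562.1, 178.7, 308.6]
tcp_rot: [[-0.41, 0.912, 0.0], [0.912, 0.41, 0.0], [0.0, 0.0, -1.0]]
wrist_force: [0.0, -1.1, -1.4]
grip_width: 85.4
finger_force: 0.0
```

>>> send_rows:
  moves:
    - [[-17,-17,0,0,0,0,0],[-17,-17,0,0,0,0,0],[-17,-17,0,0,0,0,0],[-17,-17,0,0,0,0,0],[-17,-17,0,0,0,0,0],[-17,-17,0,0,0,0,0],[-17,-17,0,0,0,0,0],[-17,-17,0,0,0,0,0],[-17,-17,0,0,0,0,0],[-17,-17,0,0,0,0,0],[0,0,0,0,0,0,0],[0,0,0,0,0,0,0]]

```text
time: 19.0
position: [476.4, -47.4, 307.5]
tcp_rot: [[-0.407, 0.914, 0.0], [0.914, 0.407, -0.001], [-0.001, 0.0, -1.0]]
wrist_force: [1.0, 0.8, -0.6]
grip_width: 85.6
finger_force: 0.0
```

```bash
python3 tab.py top scene
python3 - <<'E'
from h import *
p,d=grab_frame("top");q,_=grab_frame("scene")
o=np.hstack([cv2.resize(p[145:265,95:215],(400,400),interpolation=3),cv2.resize(q[110:220,270:380],(400,400),interpolation=3)])
cv2.imwrite("pics/z6.png",cv2.convertScaleAbs(o,alpha=1.5))
vv,uu=np.mgrid[145:270,90:225];uv=np.c_[uu.ravel(),vv.ravel()];P=todepth("top",uv,d[145:270,90:225].ravel())
m=(P[:,2]>94)&(P[:,2]<103);g=(P[:,2]>150)&(P[:,2]<170);print(np.median(P[m,2]),np.median(P[g],0),observe()["time"])
E
```

```text
top [35.5, 35.3, 35.1, 34.9, 34.8, 34.3, 34.2, 34.1]
scene [36.4, 35.5, 35.3, 35.2, 35.2, 34.4, 34.2, 34.3]
98.11613451214942 [560.08594122 182.70732772 157.37308098] 19.4
```

View pics/z6.png

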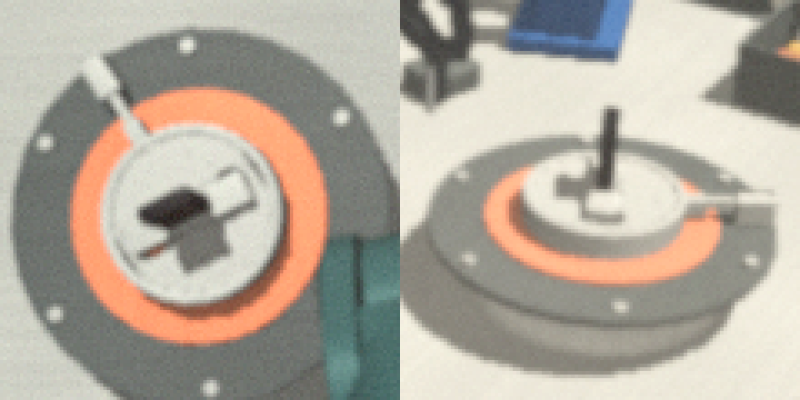

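The tab at (133,133) now continues the nose line, within about 1° in both views. The spanner stands upright and fully seated, and the arm is clear of it, so I'm handing in.

```bash
python3 -c "
from station import *
print(job_done())"
```

```text
the job is handed in; nothing more can be done
None
```

The long-crossbar spanner stands fully seated in the collar's holes, the tab lines up with the pointer to within about 1° as measured in both camera views, the small spanner was left in its rest, and the job was handed in at about 19.4 s (no verdict was returned).

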